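# Bolt the specimen case shut

### The arm

A 7-joint arm with a two-finger parallel gripper is mounted at the origin on a cart in front of the work surface, level with it; the furniture and walls round the work are solid. World frame = base frame: x ahead of the robot, y to its left, z up, the work surface at z = 0. Lengths are in m, angles in rad, forces in N, time in s.
With the tool pointing down it reaches from about 0.4 to 0.85 m from the base axis. Payload 10.4 kg.
Tool frame: the origin (TCP) lies at the very end of the fingers, on their centre line; the grasp point (between the pads) lies 19 mm behind it; x points along the fingers, z is the direction in which the jaws open and shut, and the axes are right-handed (so a half turn about x gives the same grasp; the last joint's range is limited). The gripper opens to 85 mm and grips with 20 to 120 N. Pads are 22 mm wide; open, the fingers measure 114 mm over their backs; the gripper's body (76 mm by 85 mm) begins 54 mm behind the grasp point. The pads swing forward as they close: fully open they stand 13 mm farther back than shut.
Start: joints at [-1.227, 0.332, -0.065, 1.46, 0.022, 1.35, -0.088], TCP at [0.224, 0.583, 0.231] pointing down, gripper open.
Joint ranges: [-2.6, 2.6], [-0.5, 2.12], [-1.47, 1.34], [0.16, 2.42], [-1.27, 4.41], [0.06, 2.06], [-2.6, 2.6]. Speed limits (rad/s): [2.22, 2.22, 2.79, 2.79, 3.14, 3.14, 3.14].

### API

Orientations are given as a unit quaternion [x, y, z, w].
In Python, from workcell import telemetry, viewer, manip, spot_in, mark_of gives the robot as it stands. The module is installed in compiled form; this text tells all that it offers.
- The arm moves only by the shell command python3 -m crank 'ROWS' [FORCE]. ROWS is JSON, a list of rows, each a list of 3 entries, a list of its own where there are three numbers: the closure, from 0 (fully open) to 1 (shut), then the shift along the world's x, y, z in cm, then the turn, a rotation vector about the world's x, y, z in rad. A call has 1 to 12 rows; each row shifts and turns the commanded pose from where the row before left it; what a row does not reach is not made up. A row lasts 1/12 s, in which the tool goes at most 41.7 mm and 7.16 degrees, less where a joint would pass 70% of its speed; a pose out of reach is approached as far as the arm can. A call with a gripper value outside its range is refused whole. The fingers move at their own pace and stop on an object; FORCE is the grip in N (left out, the last holds). Time passes only in rows, so rows that do not move let the fingers close. It gives the time, the measured TCP pose, the force and the opening at its end, in the units of the state.
- telemetry.get_obs(): the state, without advancing time (a new reading comes with each control period).
- viewer.camera(name): name is "scene" or "top" or "wrist"; returns a dict with "frame" (420x560x3 uint8, red, green, blue), "intrinsics" (3x3 intrinsics, pixels), "k1" (the pictures are not rectified: a ray, as slopes to the right and down, at radius r is drawn at 1 + k1 r^2 times it, then the intrinsics apply), "cam_to_world" (4x4, takes a point from camera to world coordinates). Camera axes: x right, y up, looking along -z (the intrinsics and any distortion apply to the point x, -y, -z); pixel columns grow to the right and rows downward; lengths in m; the calibration is good to about 2 mm. A picture is of the moment at which its call begins. There is no depth.
- manip.hand_in(): hands the job in, once; it reports no verdict.
Trained networks look in a picture, given as the dict that the camera call returned (one of the last four; its "shot" number tells which), for a name from the list of things; names that differ only in an ending like _2 or _b are one class to them, and where a whole thing is asked for, a point or a joint stands for the part that bears it (a point fixed in the world has none). Each returns a list of dicts, best first, with "conf" (0 to 1); they miss things now and then, are a little off and sometimes report something else, mostly with a low value. They report only what shows in the picture. A call takes as long as a camera call.
- spot_in(thing, picture): "location" ([x, y, z] in m, in the coordinates of the camera as it stood for that picture, good to about 4 mm: the middle of the surface that is visible of it).
- mark_of(thing, picture): "location" ([x, y, z] in m, in the coordinates of the camera as it stood for that picture, good to about 4 mm: a listed point, or the origin of a listed thing).
The state is a dict: "clock": time; "joint_pos": joint angles; "joint_velocities": joint speeds; "tau": joint torques, N m; "position": TCP position; "ee_rot": TCP orientation; "ft_force": force on the tool from outside, world axes, zero at the start; "torque": the same for the moment, N m; "grip_width": opening from 0.0 (shut) to 1.0 (fully open).
Only numpy, scipy, OpenCV 4.12 (cv2) and the standard library are available. Lean on these libraries where they do the work, as an engineer would, in place of code of your own. Each camera call takes 0.05 s, during which the arm holds its last target. There are 200 camera calls.

### The job

Lock the grey specimen case: raise the handle of the barrel bolt out of its open-side notch, slide the bolt across until you feel it come home in the keeper, then turn the handle down into the keeper notch until it lies level, and let go. Work gently and never force it: the keeper is adjustable and its exact place must be felt. Leave the timer on the lid where it is.

Things in the scene. Friction and masses are not known exactly. Their poses are not given: they have to be found in the camera images.
- case: grey specimen case fixed to the worktop, 164 x 222 mm, aluminium two-leaf lid, top 90 mm above the worktop, turned up to 0.3 rad either way. Origin: centre of the underside; x away from the robot, y to the left along the front, z up. A steel barrel bolt lies along the lid's front edge. Lid edge at x = -82 mm. Nothing of housing and keeper rises above z = 118 mm.
- bolt_axis (a point): fixed point on the bolt's axis (parallel to the case's y) level with the open-side notch, at case x -60, y +48, z 104 mm. A comb wall runs in front of the bolt (case x -75 to -69 mm, top 6 mm above the axis) with two 11 mm wide notches for the handle's shank: the open-side one here and the keeper notch.
- keeper_middle (a point): fixed point on the bolt's axis 64 mm towards the case's -y from bolt_axis: the middle of the keeper's range. The keeper is adjustable: its notch lies up to 16 mm either side of this point, differently each time. That is not reported, shows only roughly in pictures and has to be felt.
- bolt (a joint): slide of the bolt to the case's -y (robot's right), m: 0 = open (starts 0 to 2 mm). About 2 N of friction, stays where left. The nose meets a sprung rubber stop in the keeper at a place between 0.047 and 0.080, which yields about 0.2 mm per N. Pressed on it by 0 to 8 N, the shank faces the keeper notch (play 1.5 mm either side of centre; centre 0.8 mm past first touch).
- handle (a joint): angle of the bolt's handle about the bolt's axis, rad: 0 = down, level, pointing to the robot (starts at 0 to 0.1), 1.57 = upright, limit 1.75. Stays where left (0.04 N m of friction). Below about 0.9 the comb wall blocks the shank except in the two notches, so the bolt slides only with the handle raised (upright is best).
- knob (a point): centre of the handle's grip: a steel cross-bar 16 mm thick, 24 mm long along the case's y, 42 mm from the bolt's axis. Pinch its two ends from above, fingers closing along the case's y; it spins freely on its pin, so the fingers need not turn as the handle swings. 20 mm below it and 40 mm beside it are free, handle up or down; down, it hangs 20 mm in front of the lid's edge.
- bolt_nose: rounded front end of the bolt, 12 mm thick; origin on the bolt's axis at its tip, 40 mm ahead (towards the case's -y) of the handle's shank. More than 25 N on it is ramming.
- handle_shank: round steel shank of the handle, 8 mm thick, from the bolt's axis to the knob; origin on the bolt's axis, its -x points to the knob. Do not take hold of it, nor press it on the comb wall with more than 25 N: take the knob.
- timer: white lab timer, 62 x 78 x 21 mm, loose, lying on the lid's rear right; origin: centre of its underside. To be left alone.

How it is judged:
By the outcome, as a careful person would: the job done as asked, in the order asked, and still so for the second after the job is handed in, with the robot touching nothing.
It also fails if it takes over 64 s, if anything falls off the work surface, if the arm or the gripper's body presses on something with over 40 N, if the wrist force passes 120 N, or if a joint passes its speed limit or range.

## Working session

There is one attempt and no reset: what is moved stays moved. The work goes in short steps, Python scripts to look and compute and a shell command to move; the robot and the scene stay as the last step left them, time stands still between calls to the robot, and variables do not carry over. Pictures are saved under pics/ and viewed, about 8 in all and at most 12, crops included, and the job is handed in when it is done.

```bash
mkdir -p pics; cat > h.py <<'E'
import numpy as np, cv2
from workcell import telemetry, viewer, manip, spot_in, mark_of
def shot(cam,fn=None):
    p=viewer.camera(cam)
    if fn: cv2.imwrite('pics/'+fn,p['frame'][:,:,::-1])
    return p
def w(p,l): return (np.array(p['cam_to_world'])@np.r_[l,1])[:3]
def find(p,names,f=mark_of):
    for n in names:
        for d in f(n,p)[:2]: print(n,round(d['conf'],2),np.round(w(p,d['location'])*1000,1))
def st():
    o=telemetry.get_obs()
    for k in('clock','position','ee_rot','ft_force','grip_width','joint_pos'): print(k,np.round(o[k],4))
E
python3 - <<'E'
from h import *
st()
for c in('scene','top'):
    p=shot(c,c+'0.png'); print(c); find(p,['case','bolt_axis','keeper_middle','knob','handle_shank','bolt_nose','timer'])
a,b=[cv2.imread(f'pics/{c}0.png') for c in('scene','top')]
cv2.imwrite('pics/both0.png',cv2.resize(np.hstack([a,b]),(800,300)))
E
```

```text
clock 0.0
position [0.224  0.5831 0.2305]
ee_rot [-0.4007  0.5832  0.4001  0.5824]
ft_force [-0.1086 -0.2869 -0.307 ]
grip_width 0.9958
joint_pos [-1.2266  0.3329 -0.0647  1.4609  0.0216  1.3499 -0.0885]
scene
case 0.8 [567.5  96.3  -4.2]
bolt_axis 0.6 [525.6 156.7 105.4]
keeper_middle 0.66 [505.5  95.2 105.7]
keeper_middle 0.45 [588.2  34.9  89.5]
knob 0.69 [485.1 165.4 105.8]
handle_shank 0.71 [587.3  30.4  87.8]
handle_shank 0.64 [521.3 161.9 103.6]
timer 0.98 [588.5  30.   89.3]
top
case 0.72 [ 5.696e+02  9.800e+01 -2.000e-01]
bolt_axis 0.71 [525.1 157.2 102.3]
keeper_middle 0.94 [505.6  95.5 108. ]
knob 0.59 [475.8 170.9 103.7]
handle_shank 0.42 [519.7 158.2 104.7]
bolt_nose 0.39 [507.1 117.7 103.1]
timer 0.56 [583.8  31.6  86.6]
```

View pics/both0.png

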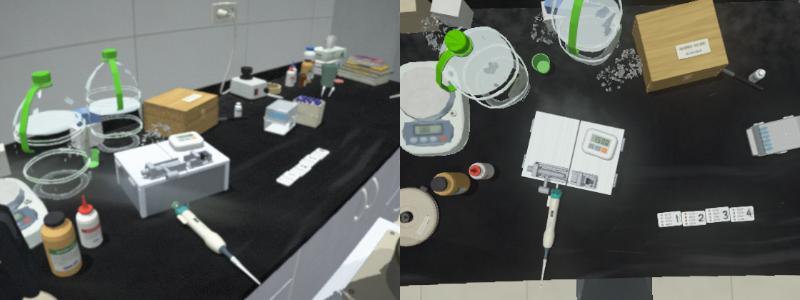

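```bash
python3 - <<'E'
from h import *
from scipy.spatial.transform import Rotation as R
M=R.from_quat(telemetry.get_obs()['ee_rot']).as_matrix(); print(M.round(3))
z=M[:,2]; a=np.arctan2(z[1],z[0]); t=np.pi/2-0.29; print('turn about z (mod pi)',((t-a+np.pi/2)%np.pi)-np.pi/2)
E
```

```text
[[-0.    -0.933  0.359]
 [ 0.     0.359  0.933]
 [-1.     0.     0.   ]]
turn about z (mod pi) 0.07675610677010392
```

```bash
python3 -m crank '[[0,[1.8,-3.0,0.2],[0,0,0.01]],[0,[1.8,-3.0,0.2],[0,0,0.01]],[0,[1.8,-3.0,0.2],[0,0,0.01]],[0,[1.8,-3.0,0],[0,0,0.01]],[0,[1.8,-3.0,0],[0,0,0.01]],[0,[1.8,-3.0,0],[0,0,0.01]],[0,[1.8,-3.0,0],[0,0,0.01]],[0,[1.8,-3.0,0],[0,0,0]],[0,[1.8,-3.0,0],[0,0,0]],[0,[1.8,-3.0,0],[0,0,0]],[0,[1.8,-3.0,0],[0,0,0]],[0,[1.8,-3.0,0],[0,0,0]]]' 30
python3 -m crank '[[0,[1.8,-2.7,0],[0,0,0]],[0,[1.8,-2.7,0],[0,0,0]],[0,[0,0,0],[0,0,0]],[0,[0,0,0],[0,0,0]]]'
python3 - <<'E'
from h import *
st()
for c in('wrist','scene','top'):
    p=shot(c,c+'1.png'); print(c); find(p,['case','bolt_axis','keeper_middle','knob','handle_shank','bolt_nose'])
E
```

```text
clock: 1.8
position: [0.4408, 0.2218, 0.2376]
ee_rot: [-0.42, 0.568, 0.421, 0.569]
ft_force: [1.0, 0.2, 0.0]
grip_width: 1.004
clock: 2.13
position: [0.4769, 0.1678, 0.2374]
ee_rot: [-0.42, 0.569, 0.419, 0.569]
ft_force: [-0.2, 1.1, 0.4]
grip_width: 1.0
clock 2.1333
position [0.4769 0.1678 0.2374]
ee_rot [-0.4195  0.5691  0.4195  0.5693]
ft_force [-0.1934  1.1098  0.3976]
grip_width 0.9996
joint_pos [-0.7034  0.0562  0.2869  1.7768 -0.0164  1.3107  0.8575]
wrist
case 0.71 [566.6  97.6  -3.5]
bolt_axis 0.76 [521.3 159.2 101.7]
keeper_middle 0.61 [505.6  95.2 102.1]
knob 0.59 [478.3 165.3 105.1]
handle_shank 0.69 [515.9 159.  102.2]
bolt_nose 0.61 [511.8 116.7 103.6]
scene
case 0.79 [569.   96.9  -4.8]
bolt_axis 0.79 [524.2 158.8 107.7]
keeper_middle 0.93 [506.   94.5 106.3]
knob 0.61 [486.7 163.3 107.2]
handle_shank 0.49 [521.  162.8 103.2]
top
case 0.94 [570.4  98.6  -1.6]
bolt_axis 0.74 [522.4 156.7 104.4]
keeper_middle 0.92 [504.4  96.9 106.5]
knob 0.66 [475.9 167.7 103.9]
handle_shank 0.62 [519.2 158.5 104.2]
bolt_nose 0.44 [511.5 116.  102.5]
```

View pics/wrist1.png

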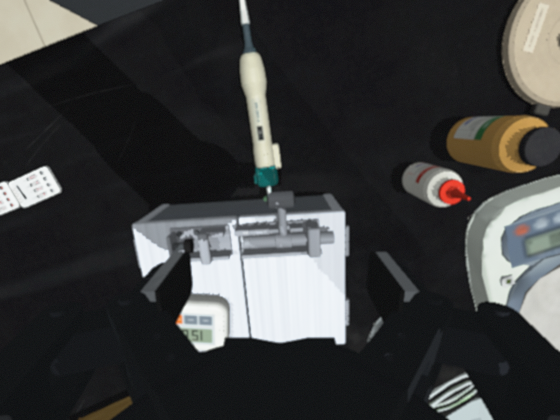

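```bash
python3 - <<'E'
from h import *
p=shot('wrist')
K=np.array(p['intrinsics']);T=np.array(p['cam_to_world'])
def px(u,v,z):
    q=cv2.undistortPoints(np.array([[[u,v]]],float),K,np.array([p['k1'],0,0,0,0.]))[0,0]
    # model: distorted = r(1+k1 r^2)
    d=T[:3,:3]@[q[0],-q[1],-1]; o=T[:3,3]; return o+d*(z-o[2])/d[2]
print('knob top',px(281,198,.112)*1000, 'shank',px(282,216,.108)*1000)
a,b=px(237,347-100,.11),px(330,238,.11);d=b-a;print('axis',a,b,'yaw',np.arctan2(-d[0],d[1]))
for (e,f) in [((235,222),(245,341)),((345,212),(345,342))]:
    a,b=px(*e,.09),px(*f,.09);d=b-a;print('edge',np.arctan2(d[1],d[0]))
cv2.imwrite('pics/crop1.png',cv2.resize(p['frame'][180:270,130:360,::-1],None,fx=3.4,fy=3.4,interpolation=cv2.INTER_CUBIC))
E
```

```text
knob top [475.11613266 170.48405734 112.        ] shank [493.41083574 165.95914384 108.        ]
axis [0.51047155 0.11453626 0.11      ] [0.52800435 0.20438124 0.11      ] yaw -0.1927229512585917
edge -0.258670760588024
edge -0.23394361219693033
```

View pics/crop1.png

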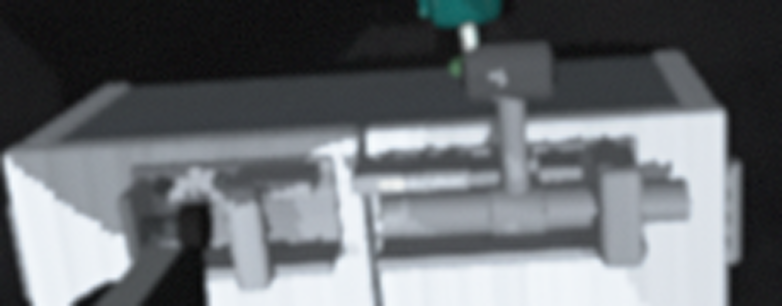

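```bash
python3 - <<'E'
from h import *
p=shot('wrist')
K=np.array(p['intrinsics']);T=np.array(p['cam_to_world'])
def px(u,v,z):
    u=130+u/3.4;v=180+v/3.4
    q=cv2.undistortPoints(np.array([[[u,v]]],float),K,np.array([p['k1'],0,0,0,0.]))[0,0]
    d=T[:3,:3]@[q[0],-q[1],-1]; o=T[:3,3]; return 1000*(o+d*(z-o[2])/d[2])
def y(n,a,b,z):
    a,b=px(*a,z),px(*b,z);d=b-a;print(n,a.round(1),b.round(1),np.hypot(*d[:2]).round(1),'yaw',np.arctan2(-d[0],d[1]).round(3))
y('edge',(5,153),(725,110),.09); y('axis',(380,217),(690,200),.11); y('knob front',(467,95),(552,92),.112)
y('knob back',(467,47),(552,42),.112)
print(px(516,210,.108),'shank@axis')
# fit of case frame to network points
W=np.array([[568.5,97.5],[523.7,157.8],[505.3,95.5]]);C=np.array([[0,0],[-60,48],[-60,-16]])
A=C-C.mean(0);B=W-W.mean(0);t=np.arctan2((A[:,0]*B[:,1]-A[:,1]*B[:,0]).sum(),(A*B).sum())
R=np.array([[np.cos(t),-np.sin(t)],[np.sin(t),np.cos(t)]]);f=lambda c:W.mean(0)+R@(np.array(c)-C.mean(0))
print('fit yaw',t,'axis',f([-60,48]),'knob',f([-102,47]),'lid corners',f([-82,-111]),f([-82,111]))
E
```

```text
edge [462.6  11.9  90. ] [513.5 225.5  90. ] 219.6 yaw -0.234
axis [508.7 120.1 110. ] [529.7 206.9 110. ] 89.3 yaw -0.238
knob front [480.6 155.4 112. ] [486.6 178.1 112. ] 23.5 yaw -0.26
knob back [467.6 159.5 112. ] [473.  182.1 112. ] 23.2 yaw -0.236
[518.8106756 158.0358042 108.       ] shank@axis
fit yaw -0.25814528912254964 axis [522.69343966 158.1353861 ] knob [481.82981664 167.89060592] lid corners [460.83165675  10.02016131] [517.5055343  224.66421923]
```

```bash
python3 -m crank '[[0.3,[0,0,-2],[0,0,0.02]],[0.3,[0,0,-2],[0,0,0.02]],[0.3,[0.1,0.1,-2],[0,0,0.02]],[0.3,[0,0,-2],[0,0,0]],[0.3,[0,0,0],[0,0,0]],[0.3,[0,0,0],[0,0,0]]]' 20
python3 - <<'E'
from h import *
st()
p=shot('wrist','w2.png');find(p,['knob','bolt_axis','handle_shank'])
p=shot('scene','s2.png');find(p,['knob','bolt_axis'])
a=cv2.imread('pics/w2.png'); b=cv2.imread('pics/s2.png')[170:310,150:340]
cv2.imwrite('pics/b2.png',cv2.hconcat([cv2.resize(a,(400,300)),cv2.resize(b,(400,300),interpolation=cv2.INTER_CUBIC)]))
E
```

```text
clock: 3.78
position: [0.4767, 0.1702, 0.1571]
ee_rot: [-0.437, 0.556, 0.437, 0.555]
ft_force: [0.4, -0.2, 0.4]
grip_width: 0.701
clock 3.7833
position [0.4767 0.1702 0.1571]
ee_rot [-0.4373  0.5562  0.4374  0.555 ]
ft_force [ 0.442  -0.2216  0.3564]
grip_width 0.7012
joint_pos [-0.6955  0.1254  0.2827  1.8798 -0.0381  1.1434  0.9346]
knob 0.57 [478.9 166.5 105.6]
bolt_axis 0.94 [517.6 160.6 104.2]
handle_shank 0.71 [517.9 162.  102.1]
knob 0.56 [484.4 167.6 106. ]
bolt_axis 0.96 [525.9 158.3 105.9]
```

View pics/b2.png

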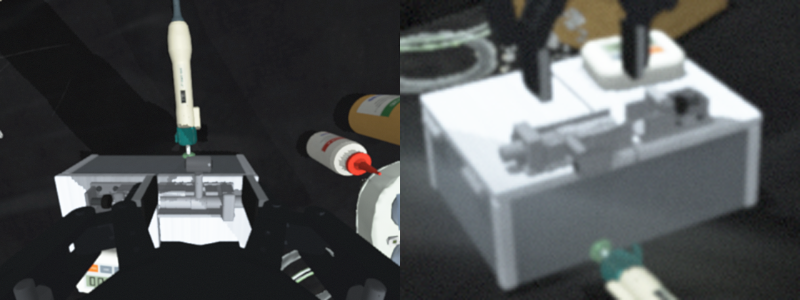

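```bash
python3 -m crank '[[0.3,[0.1,-0.1,-1.8],[0,0,0]],[0.3,[0.1,0,-1.8],[0,0,0]],[0.3,[0,0,-1.8],[0,0,0]],[0.3,[0,0,-1.4],[0,0,0]],[0.5,[0,0,0],[0,0,0]],[0.5,[0,0,0],[0,0,0]]]' 20
python3 - <<'E'
from h import *
st()
p=shot('wrist','w3.png');find(p,['knob','bolt_axis'])
E
```

```text
clock: 4.63
position: [0.479, 0.1693, 0.0894]
ee_rot: [-0.437, 0.556, 0.437, 0.555]
ft_force: [0.1, 0.1, 0.6]
grip_width: 0.497
clock 4.6333
position [0.479  0.1693 0.0894]
ee_rot [-0.4374  0.5559  0.4375  0.5553]
ft_force [0.1349 0.1338 0.631 ]
grip_width 0.4967
joint_pos [-0.6828  0.2096  0.2802  1.9435 -0.0684  0.9983  0.9626]
knob 0.97 [478.8 168.3 105.5]
bolt_axis 0.63 [520.5 156.8 103.2]
```

View pics/w3.png

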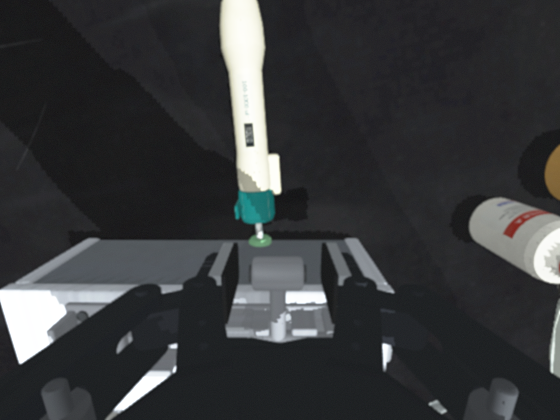

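```bash
python3 -m crank '[[0.65,[0,0,0],[0,0,0]],[0.7,[0,0,0],[0,0,0]],[0.75,[0,0,0],[0,0,0]],[0.75,[0,0,0],[0,0,0]]]' 20
python3 -m crank '[[0.9,[0,0,0],[0,0,0]],[0.9,[0,0,0],[0,0,0]],[0.9,[0,0,0],[0,0,0]]]' 40
```

```text
clock: 5.12
position: [0.4795, 0.1694, 0.0897]
ee_rot: [-0.437, 0.555, 0.437, 0.556]
ft_force: [1.5, -0.8, 0.7]
grip_width: 0.273
clock: 5.37
position: [0.4795, 0.1694, 0.0895]
ee_rot: [-0.437, 0.555, 0.437, 0.556]
ft_force: [2.5, -1.6, 0.7]
grip_width: 0.271
```

```bash
python3 -m crank '[[0.9,[0.06,-0.015,0.41],[0,0,0]],[0.9,[0.06,-0.015,0.41],[0,0,0]],[0.9,[0.14,-0.034,0.39],[0,0,0]],[0.9,[0.14,-0.034,0.39],[0,0,0]],[0.9,[0,0,0],[0,0,0]],[0.9,[0,0,0],[0,0,0]]]'
```

```text
clock: 5.87
position: [0.4827, 0.1687, 0.1055]
ee_rot: [-0.437, 0.556, 0.438, 0.555]
ft_force: [-3.2, 0.3, 1.9]
grip_width: 0.269
```

```bash
python3 -m crank '[[0.9,[0.21,-0.05,0.36],[0,0,0]],[0.9,[0.21,-0.05,0.36],[0,0,0]],[0.9,[0.28,-0.07,0.31],[0,0,0]],[0.9,[0.28,-0.07,0.31],[0,0,0]],[0.9,[0,0,0],[0,0,0]],[0.9,[0,0,0],[0,0,0]]]'
```

```text
clock: 6.37
position: [0.4922, 0.1666, 0.1194]
ee_rot: [-0.437, 0.556, 0.438, 0.555]
ft_force: [-9.1, 0.2, 10.3]
grip_width: 0.272
```

```bash
python3 -m crank '[[0.9,[0.18,-0.045,0.22],[0,0,0]],[0.9,[0.18,-0.045,0.2],[0,0,0]],[0.9,[0.26,-0.06,0.17],[0,0,0]],[0.9,[0.26,-0.06,0.16],[0,0,0]],[0.9,[0,0,0],[0,0,0]],[0.9,[0,0,0],[0,0,0]]]'
```

```text
clock: 6.87
position: [0.5026, 0.164, 0.127]
ee_rot: [-0.438, 0.555, 0.437, 0.556]
ft_force: [-2.6, 0.3, 7.5]
grip_width: 0.273
```

```bash
python3 -m crank '[[0.9,[0.28,-0.07,0.17],[0,0,0]],[0.9,[0.28,-0.07,0.13],[0,0,0]],[0.9,[0.3,-0.07,0.08],[0,0,0]],[0.9,[0.3,-0.07,0.07],[0,0,0]],[0.9,[0.3,-0.08,0.04],[0,0,0]],[0.9,[0.3,-0.07,0.02],[0,0,0]],[0.9,[0,0,0],[0,0,0]],[0.9,[0,0,0],[0,0,0]]]'
```

```text
clock: 7.53
position: [0.5199, 0.1595, 0.1314]
ee_rot: [-0.438, 0.555, 0.437, 0.556]
ft_force: [0.4, 1.9, -1.0]
grip_width: 0.269
```

```bash
python3 -m crank '[[0.9,[-0.12,-0.49,0],[0,0,0]],[0.9,[-0.12,-0.49,0],[0,0,0]],[0.9,[-0.12,-0.49,0],[0,0,0]],[0.9,[-0.12,-0.49,0],[0,0,0]],[0.9,[0,0,0],[0,0,0]],[0.9,[0,0,0],[0,0,0]]]' 50
python3 -m crank '[[0.9,[-0.12,-0.49,0],[0,0,0]],[0.9,[-0.12,-0.49,0],[0,0,0]],[0.9,[-0.12,-0.49,0],[0,0,0]],[0.9,[-0.12,-0.49,0],[0,0,0]],[0.9,[0,0,0],[0,0,0]],[0.9,[0,0,0],[0,0,0]],[0.9,[0,0,0],[0,0,0]]]'
```

```text
clock: 8.03
position: [0.5143, 0.1388, 0.1313]
ee_rot: [-0.437, 0.556, 0.437, 0.555]
ft_force: [0.1, -0.8, 2.2]
grip_width: 0.268
clock: 8.62
position: [0.5096, 0.1198, 0.1314]
ee_rot: [-0.437, 0.556, 0.437, 0.555]
ft_force: [-0.5, -1.3, 3.2]
grip_width: 0.269
```

```bash
for i in 1 2 3 4; do python3 -m crank '[[0.9,[-0.024,-0.098,0],[0,0,0]],[0.9,[0,0,0],[0,0,0]]]' | grep -E "pos|force"; done
```

```text
position: [0.5096, 0.1197, 0.1313]
ft_force: [0.8, -0.2, 0.7]
position: [0.5094, 0.1189, 0.1314]
ft_force: [1.9, 1.1, 0.2]
position: [0.509, 0.1176, 0.1313]
ft_force: [1.7, 1.6, 0.1]
position: [0.5087, 0.1165, 0.1314]
ft_force: [0.3, 1.6, 1.0]
```

```bash
for i in 1 2 3 4; do python3 -m crank '[[0.9,[-0.024,-0.098,0],[0,0,0]],[0.9,[0,0,0],[0,0,0]]]' | grep -E "pos|force"; done
```

```text
position: [0.5085, 0.1154, 0.1314]
ft_force: [-0.0, 2.1, -0.0]
position: [0.5082, 0.1144, 0.1314]
ft_force: [0.1, 0.8, 0.9]
position: [0.508, 0.1134, 0.1313]
ft_force: [0.3, 1.6, 2.1]
position: [0.5078, 0.1124, 0.1313]
ft_force: [0.6, 1.0, 2.3]
```

```bash
python3 - <<'E'
from h import *
for c in('wrist','top','scene'):
    p=shot(c); find(p,['bolt_nose','keeper_middle','handle_shank'])
    if c=='wrist': cv2.imwrite('pics/w4.png',cv2.resize(p['frame'][150:360,60:340,::-1],(800,600)))
E
```

```text
bolt_nose 0.61 [497.6  72.8 103.7]
bolt_nose 0.19 [504.7 115.4 104.1]
keeper_middle 0.55 [505.9  94.2 102.4]
handle_shank 0.78 [506.8 115.3 103.3]
keeper_middle 0.56 [505.2 100.3 107.4]
handle_shank 0.56 [510.5 115.  102.7]
```

View pics/w4.png

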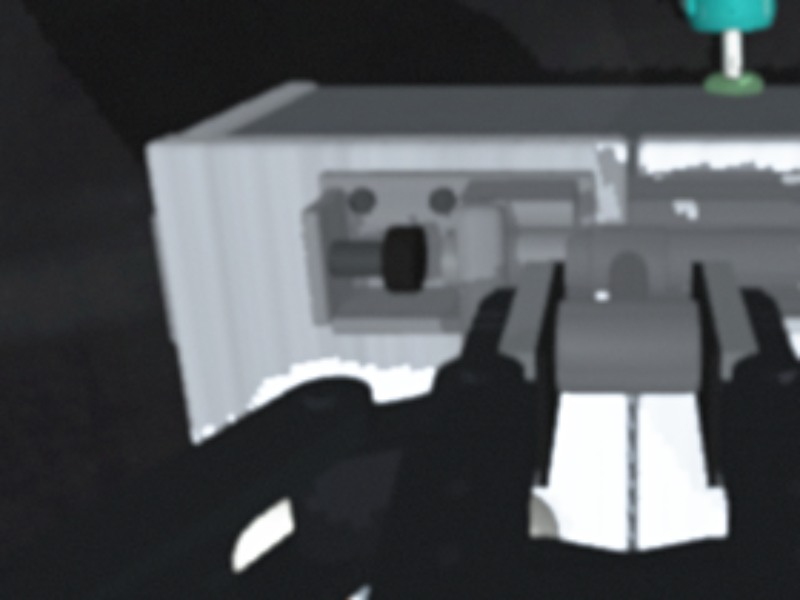

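```bash
for i in 1 2 3 4 5; do python3 -m crank '[[0.9,[-0.024,-0.098,0],[0,0,0]],[0.9,[0,0,0],[0,0,0]]]' | grep -E "pos|force"; done
```

```text
position: [0.5076, 0.1117, 0.1313]
ft_force: [1.0, 1.8, 2.5]
position: [0.5073, 0.1106, 0.1313]
ft_force: [1.4, 0.7, 0.6]
position: [0.5071, 0.1096, 0.1314]
ft_force: [0.3, 1.4, 2.3]
position: [0.5068, 0.1085, 0.1313]
ft_force: [1.6, 1.3, 1.2]
position: [0.5066, 0.1076, 0.1313]
ft_force: [2.1, 2.0, 1.6]
```

```bash
for i in 1 2 3 4 5; do python3 -m crank '[[0.9,[-0.024,-0.098,0],[0,0,0]],[0.9,[0,0,0],[0,0,0]]]' | grep -E "pos|force"; done
```

```text
position: [0.5064, 0.107, 0.1314]
ft_force: [1.9, 3.1, 1.6]
position: [0.5062, 0.1065, 0.1314]
ft_force: [2.5, 4.7, -1.2]
position: [0.506, 0.106, 0.1314]
ft_force: [2.6, 6.6, -0.5]
position: [0.5058, 0.1056, 0.1314]
ft_force: [2.8, 9.7, -0.8]
position: [0.5056, 0.1052, 0.1314]
ft_force: [3.2, 10.5, -2.0]
```

```bash
for i in 1 2; do python3 -m crank '[[0.9,[0.024,0.098,0],[0,0,0]],[0.9,[0,0,0],[0,0,0]],[0.9,[0,0,0],[0,0,0]]]' | grep -E "pos|force"; done
```

```text
position: [0.5057, 0.1056, 0.1314]
ft_force: [3.1, 8.8, -1.6]
position: [0.5058, 0.106, 0.1313]
ft_force: [1.9, 6.6, -0.0]
```

```bash
for i in 1; do python3 -m crank '[[0.9,[0.017,0.07,0],[0,0,0]],[0.9,[0,0,0],[0,0,0]],[0.9,[0,0,0],[0,0,0]]]' | grep -E "pos|force"; done
```

```text
position: [0.5059, 0.1063, 0.1314]
ft_force: [0.5, 5.9, 1.1]
```

```bash
python3 -m crank '[[0.9,[-0.35,0.084,-0.02],[0,0,0]],[0.9,[-0.34,0.084,-0.04],[0,0,0]],[0.9,[-0.3,0.072,-0.07],[0,0,0]],[0.9,[-0.29,0.072,-0.08],[0,0,0]],[0.9,[-0.28,0.07,-0.12],[0,0,0]],[0.9,[-0.28,0.067,-0.13],[0,0,0]],[0.9,[0,0,0],[0,0,0]],[0.9,[0,0,0],[0,0,0]]]'
python3 -c "
from h import *
p=shot('wrist');find(p,['knob','handle_shank'])"
```

```text
clock: 13.63
position: [0.4874, 0.1107, 0.1261]
ee_rot: [-0.437, 0.555, 0.438, 0.555]
ft_force: [5.4, 6.4, -6.2]
grip_width: 0.269
knob 0.89 [484.3 113.4 140.9]
```

```bash
python3 -m crank '[[0.9,[-0.19,0.085,-0.18],[0,0,0]],[0.9,[-0.25,0.063,-0.18],[0,0,0]],[0.9,[0,0,0],[0,0,0]],[0.9,[0,0,0],[0,0,0]]]'
python3 -m crank '[[0.9,[-0.23,0.057,-0.2],[0,0,0]],[0.9,[-0.23,0.057,-0.2],[0,0,0]],[0.9,[0,0,0],[0,0,0]],[0.9,[0,0,0],[0,0,0]]]'
```

```text
clock: 14.12
position: [0.4827, 0.1119, 0.1228]
ee_rot: [-0.437, 0.555, 0.438, 0.555]
ft_force: [1.0, 6.1, -1.7]
grip_width: 0.269
clock: 14.45
position: [0.4783, 0.113, 0.1188]
ee_rot: [-0.437, 0.555, 0.438, 0.555]
ft_force: [2.1, 6.6, -1.4]
grip_width: 0.267
```

```bash
python3 -m crank '[[0.9,[-0.2,0.049,-0.24],[0,0,0]],[0.9,[-0.2,0.049,-0.24],[0,0,0]],[0.9,[0,0,0],[0,0,0]],[0.9,[0,0,0],[0,0,0]]]'
python3 -m crank '[[0.9,[-0.16,0.04,-0.26],[0,0,0]],[0.9,[-0.16,0.04,-0.27],[0,0,0]],[0.9,[0,0,0],[0,0,0]],[0.9,[0,0,0],[0,0,0]]]'
```

```text
clock: 14.78
position: [0.4744, 0.1139, 0.114]
ee_rot: [-0.437, 0.555, 0.438, 0.555]
ft_force: [2.6, 4.8, -2.5]
grip_width: 0.267
clock: 15.12
position: [0.4712, 0.1147, 0.1087]
ee_rot: [-0.438, 0.555, 0.438, 0.555]
ft_force: [2.0, 4.9, -2.0]
grip_width: 0.269
```

```bash
python3 -m crank '[[0.9,[-0.11,0.03,-0.28],[0,0,0]],[0.9,[-0.11,0.03,-0.29],[0,0,0]],[0.9,[-0.08,0.02,-0.3],[0,0,0]],[0.9,[-0.07,0.02,-0.3],[0,0,0]],[0.9,[0,0,0],[0,0,0]],[0.9,[0,0,0],[0,0,0]]]'
python3 -m crank '[[0.9,[-0.04,0.01,-0.2],[0,0,0]],[0.9,[-0.01,0,-0.2],[0,0,0]],[0.9,[0,0,0],[0,0,0]],[0.9,[0,0,0],[0,0,0]]]'
```

```text
clock: 15.62
position: [0.4673, 0.1156, 0.0969]
ee_rot: [-0.437, 0.556, 0.438, 0.555]
ft_force: [1.1, 5.2, -1.2]
grip_width: 0.266
clock: 15.95
position: [0.4668, 0.1157, 0.0929]
ee_rot: [-0.437, 0.556, 0.438, 0.555]
ft_force: [0.4, 5.7, -1.5]
grip_width: 0.269
```

```bash
for i in 1 2 3 ; do python3 -m crank '[[0.9,[0,0,-0.15],[0,0,0]],[0.9,[0,0,0],[0,0,0]],[0.9,[0,0,0],[0,0,0]]]' | grep -E "pos|force"; done
```

```text
position: [0.4667, 0.1158, 0.0914]
ft_force: [0.5, 5.4, -2.1]
position: [0.4667, 0.1158, 0.0899]
ft_force: [-0.8, 5.3, -1.8]
position: [0.4667, 0.1158, 0.0889]
ft_force: [-2.9, 4.6, 5.5]
```

```bash
python3 -m crank '[[0.9,[0,0,0.05],[0,0,0]],[0.7,[0,0,0],[0,0,0]],[0.55,[0,0,0],[0,0,0]],[0.4,[0,0,0],[0,0,0]],[0.35,[0,0,0],[0,0,0]],[0.35,[0,0,0],[0,0,0]]]'
python3 -c "
from h import *
p=shot('wrist','w5.png');find(p,['knob','handle_shank'])"
```

```text
clock: 17.2
position: [0.4672, 0.1149, 0.0892]
ee_rot: [-0.437, 0.556, 0.437, 0.555]
ft_force: [0.3, -0.6, -0.4]
grip_width: 0.649
knob 0.85 [464.8 118.9 106.4]
```

View pics/w5.png

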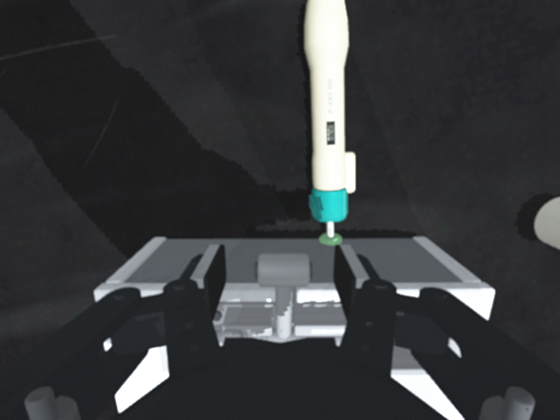

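The knob (284,268) is free between the open fingers (220 and 338), handle down. Next I retreat straight up and check.

```bash
python3 -m crank '[[0.35,[0,0,1],[0,0,0]],[0.35,[0,0,2],[0,0,0]],[0.35,[0,0,3],[0,0,0]],[0.35,[0,0,3],[0,0,0]],[0.35,[-0.5,0.5,3],[0,0,0]],[0.35,[-0.5,1,2],[0,0,0]],[0.35,[0,0,0],[0,0,0]],[0.35,[0,0,0],[0,0,0]]]'
python3 - <<'E'
from h import *
p=shot('scene','s6.png');find(p,['knob','handle_shank','bolt_nose','timer'])
p=shot('top');find(p,['knob','handle_shank','bolt_nose','timer'])
p=shot('wrist','w6.png');find(p,['knob','handle_shank','bolt_nose'])
a=cv2.imread('pics/w6.png')[180:300,130:370]; b=cv2.imread('pics/s6.png')[170:310,150:340]
cv2.imwrite('pics/b6.png',cv2.vconcat([cv2.resize(a,(560,280),interpolation=2),cv2.resize(b,(560,320),interpolation=2)]))
E
```

```text
clock: 18.02
position: [0.4577, 0.131, 0.2309]
ee_rot: [-0.438, 0.554, 0.438, 0.556]
ft_force: [0.2, -0.2, -1.4]
grip_width: 0.654
timer 0.58 [586.6  32.2  90.9]
knob 0.5 [464.8 115.9 101.9]
handle_shank 0.5 [506.5 108.1 105.2]
bolt_nose 0.56 [496.8  66.9 106.7]
timer 0.69 [585.8  33.8  87.1]
knob 0.83 [466.  116.6 103.3]
handle_shank 0.79 [507.  110.2 100.9]
handle_shank 0.23 [583.9  36.5  91.8]
bolt_nose 0.61 [500.1  63.6 102.3]
```

View pics/b6.png

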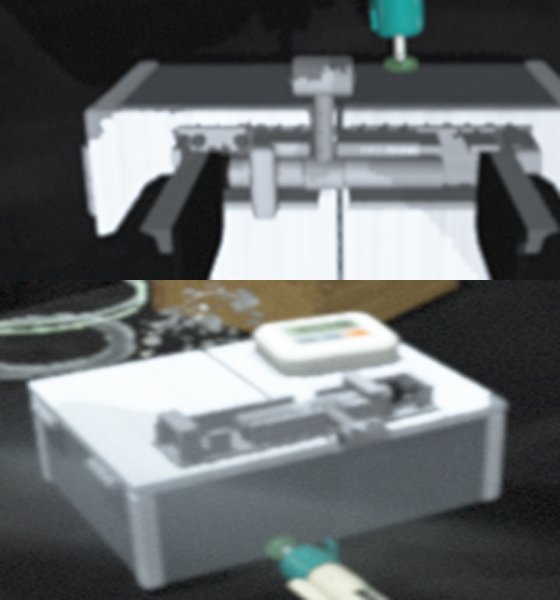

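The bolt is across, with the handle down and level in the keeper notch. The timer hasn't moved and nothing touches the robot.

```bash
python3 -c "
from h import *
print(manip.hand_in())"
```

```text
the job is handed in; nothing more can be done
None
```

The case is locked and the job is handed in, at about 18 s on the robot's clock; no verdict was reported.

- **Raising and sliding:** I pinched the knob by its ends and raised the handle to upright. I then slid the bolt about 55 mm, until the force began to climb at the rubber stop.
- **Feeling it home:** The push peaked at about 11 N, including the bolt's own friction. I eased back to about 6 N before turning the handle.
- **Turning down and letting go:** The handle went down into the keeper notch without catching. It met its lower limit at about 5.5 N, at the height expected for level. I then let go and lifted the gripper clear.

**Last checks:**
- The pictures show the handle down in the keeper notch.
- The networks put the knob at about z 102–103 mm, which is level with the bolt's axis to within their error.
- The timer is within about 2 mm of where it started, which is also within their error.
- Residual force on the tool was about 1 N.

The highest force I read was about 14 N, while raising the handle. That came from a small error in my arc, which I corrected on the way up. None of the final checks failed or disagreed.

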